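Reset the lamp controller under its push-latch flap

ROBOT

A 6-joint arm with a two-finger parallel gripper is mounted at the origin on the work surface. World frame = base frame: x ahead of the robot, y to its left, z up, the work surface at z = 0. Lengths are in m, angles in degrees, forces in N, time in s.
With the tool pointing down it reaches from about 0.4 to 0.825 m from the base axis. Payload 7 kg.
Tool frame: the origin (TCP) lies midway between the tips of the shut fingers; the grasp point (between the pads) lies 19 mm behind it; z points along the fingers, y is the direction in which the jaws open and shut (so a half turn about z gives the same grasp; the last joint's range is limited). The gripper opens to 88 mm and grips with 3 to 60 N. Pads are 19 mm wide; open, the fingers measure 130 mm over their backs; the gripper's body (78 mm by 193 mm) begins 47 mm behind the grasp point.
Start: joints at [-47.664, 20.546, 0.682, 0, -70.136, -16.507], TCP at [0.294, -0.608, 0.227] pointing down, gripper open.
Joint ranges: [-176.03, 176.03], [-82.01, 121.73], [-58.28, 71.71], [-173.87, 95.51], [-174.79, -0.11], [-173.66, 173.66]. Speed limits (degrees/s): [136.94, 136.94, 172.46, 180, 180, 180].

INTERFACE

Orientations are given as a 3x3 rotation matrix whose columns are the frame's x, y, z axes.
In Python, from rig import robot gives the robot as it stands. Calls block until the motion is done:
- robot.goto(position, orientation): joint-space move of the TCP to a pose.
- robot.servo_line(position, ori=None, speed=0.15): straight line of the TCP; ori=None keeps the orientation; speed is the mean speed in m/s.
- robot.movej(angles): joint-space move.
- robot.move_gripper(opening): opening from 0.0 (shut) to 1.0 (fully open); the grip force is fixed at half the most; returns when the fingers have stopped.
- robot.dwell(seconds).
- robot.ik(position, orientation): joint angles nearest the present ones, or None.
- robot.grab_frame(name): name is "side" or "top" or "wrist"; returns (picture, depth): 420x560x3 uint8, red, green, blue; 420x560 float32, m along the optical axis (not along the pixel's ray), 0 where there is no reading.
- robot.camera_info(name): a dict with "vfov" (degrees; the focal length in pixels is half the picture's height over the tangent of half this angle, whatever the lens; pixels are square), "cx", "cy" (the principal point, pixels), "k1" (the pictures are not rectified: a ray, as slopes to the right and down, at radius r is drawn at 1 + k1 r^2 times it, then the intrinsics apply), "view" (4x4, takes a point from world to camera coordinates); the wrist camera has in their place "T_tool_cam" (4x4, takes a point from camera to tool coordinates, whose origin is the TCP and whose axes are the flange's). Camera axes: x right, y down, z forward; pixel columns grow to the right and rows downward; lengths in m; the calibration is good to about 2 mm. A picture is of the moment at which its call begins: read the wrist's pose just before it. camera_info takes no time and is no camera call.
A pose or a line that the arm cannot do raises robot.Unreachable and nothing moves.
- robot.job_done(): hands the job in, once; it reports no verdict.
Readings, each from a call of its own:
- robot.read_t(): time.
- robot.read_qpos(): joint angles.
- robot.read_qvel(): joint speeds.
- robot.read_effort(): joint torques, N m.
- robot.read_position(): TCP position.
- robot.read_tcp_rot(): TCP orientation.
- robot.read_force(): force on the tool from outside, world axes, zero at the start.
- robot.read_ft_torque(): the same for the moment, N m.
- robot.read_grip_width(): opening from 0.0 (shut) to 1.0 (fully open).
Only numpy, scipy, OpenCV 4.12 (cv2) and the standard library are available. Lean on these libraries where they do the work, as an engineer would, in place of code of your own. Each camera call takes 0.05 s, during which the arm holds its last target. There are 200 camera calls.

TASK

The microscope lamp has tripped: press down on the free edge of the lime-green push-latch flap on the lamp controller so that it pops open by itself, push the red reset button under it all the way in, then swing the flap over and press its free edge down again until it latches and stays shut when you let go. Do it by pressing and pushing with the fingers only; do not pick up or shift any of the things standing on the controller or around it.

Things in the scene. Friction and masses are not known exactly. Their poses are not given: they have to be found in the camera images.
- controller: white lamp controller with blue front trim, fixed to the bench: 240 (its x) x 220 (its y) x 100 mm high, flat deck on top; origin at the centre of its underside, x away from its front, y to its left, z up. The deck has a well, x -95 to +15, y -36 to +42 mm, 25 mm deep, covered by the flap
- flap (a joint): flap angle, rad: 0 latched shut (level), -0.1 pressed to the stop, 1.8 fully open. Push-push latch: pressed past -0.09 and let go, it is swung open by a damped spring in 1 to 2 s; brought back and pressed past -0.09 (best to the stop) it rests at 0 when let go, else it opens again. Takes about 3 N at the strip near shut, 1.5 N open, more if pushed fast; 6 to 8 N reaches the stop
- flap_press (a point): middle of the dark pressing strip (50 x 14 mm) on the flap's outer face, 53 mm from the hinge axis. Flap: lime green, 104 mm along the hinge, 9 mm thick, reaching 68 mm from the axis; outer face 6 mm outside the plane of the axis. z: outward normal, x along the hinge, -y to the free edge. Shut: 112 mm above the bench, 12 mm above the deck; the stop is 5 mm lower
- flap_hinge (a point): middle of the flap's hinge axis, at (-40, 36, 106) mm in the controller's frame, same axes as the controller; the hinge runs along x. The shut flap reaches from here to -y; opening, its free edge goes up and over, to lean 13 degrees past upright towards +y when fully open
- reset (a joint): travel of the red reset button, m: 0 out, 0.006 fully in (straight down, spring 1 to 4 N); springs back out when let go
- reset_top (a point): centre of the top of the red reset button (24 mm across) in the well under the flap, 97 mm above the bench (3 mm below the deck) when out, 42 mm from the hinge axis towards the controller's -y. The black collar round it (40 mm across) is 10 mm below its top
- petri_dish: closed petri dish, 60 mm across, 14 mm high, standing on the controller's deck behind the flap; origin at the centre of its underside (to be left alone)
- slide_box: blue slide box 32 x 85 x 32 mm on the controller's deck behind the flap; origin at the centre of its underside (to be left alone)
- oil_bottle: small amber bottle, 44 mm across, 85 mm high, on the bench; origin at the centre of its underside (to be left alone)
- beaker: glass beaker, 68 mm across, 90 mm high, on the bench; origin at the centre of its underside (to be left alone)
- sample_jar: clear jar with a blue cap, 56 mm across, 65 mm high, on the bench; origin at the centre of its underside (to be left alone)
- cuvette_rack: orange rack 50 x 110 x 30 mm with four clear cuvettes (to 49 mm high), on the bench; origin at the centre of its underside (to be left alone)

How it is judged:
By the outcome, as a careful person would: the job done as asked, in the order asked, and still so for the second after the job is handed in, with the robot touching nothing.
It also fails if it takes over 56 s, if anything falls off the work surface, if the arm or the gripper's body presses on something with over 40 N, if the wrist force passes 120 N, or if a joint passes its speed limit or range.

## Working session

There is one attempt and no reset: what is moved stays moved. The work goes in short steps, each a Python script; the robot and the scene stay as the last script left them, time stands still between calls to the robot, and variables do not carry over. Pictures are saved under pics/ and viewed, about 8 in all and at most 12, crops included, and the job is handed in when it is done.

```bash
mkdir -p pics; cat > h.py <<'E'
import numpy as np, cv2
from rig import robot
def grab(n,f=None):
    if n=="wrist":
        T=np.eye(4);T[:3,:3]=robot.read_tcp_rot();T[:3,3]=robot.read_position()
    p,d=robot.grab_frame(n); ci=robot.camera_info(n)
    M=T@np.array(ci["T_tool_cam"]) if n=="wrist" else np.linalg.inv(np.array(ci["view"]))
    if f: cv2.imwrite("pics/"+f+".png",p[:,:,::-1])
    np.savez("pics/"+(f or n)+".npz",p=p,d=d,M=M,K=[ci["vfov"],ci["cx"],ci["cy"],ci["k1"]])
    return p,d
def rays(z,uv):
    v,cx,cy,k1=z["K"]; f=210/np.tan(np.radians(v/2))
    uv=np.asarray(uv,float).reshape(-1,1,2)
    return cv2.undistortPoints(uv,np.array([[f,0,cx],[0,f,cy],[0,0,1]]),np.array([k1,0,0,0]))[:,0]
def pix(name,uv,z=None):
    """world points of pixels: by depth, or on plane z"""
    q=np.load("pics/"+name+".npz"); M=q["M"]; uv=np.asarray(uv,float).reshape(-1,2)
    r=np.c_[rays(q,uv),np.ones(len(uv))]
    if z is None:
        d=q["d"][np.round(uv[:,1]).astype(int),np.round(uv[:,0]).astype(int)]
    else:
        w=r@M[:3,:3].T; d=(z-M[2,3])/w[:,2]
    return (r*d[:,None])@M[:3,:3].T+M[:3,3]
E
python3 - <<'E'
from h import *
a,_=grab("top","top0"); b,_=grab("side","side0")
print(robot.read_t(),robot.read_tcp_rot().round(2) if hasattr(robot.read_tcp_rot(),'round') else robot.read_tcp_rot())
E
```

```text
0.1 [[-0.9  -0.44 -0.  ]
 [-0.44  0.9   0.  ]
 [ 0.    0.   -1.  ]]
```

View pics/top0.png

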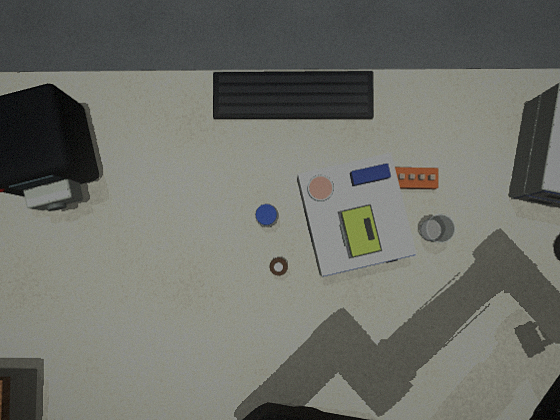

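View pics/side0.png

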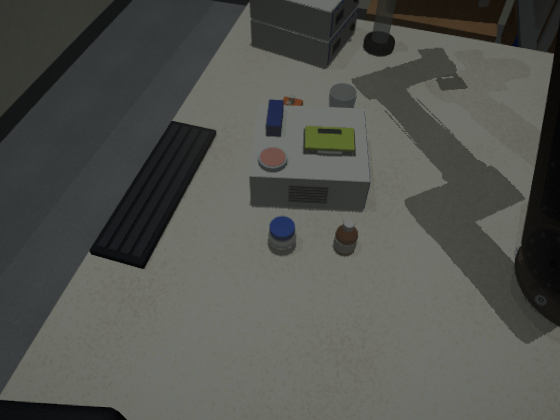

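The top view shows the controller at about (298,178)-(415,257). The flap is lime with its strip at about (369,229) on the robot's right (-y), and the hinge is on the left. Next I'll measure from an enlarged crop.

```bash
python3 - <<'E'
from h import *
p=cv2.imread("pics/top0.png")[150:290,240:460]
cv2.imwrite("pics/crop0.png",cv2.resize(p,None,fx=3.6,fy=3.6,interpolation=cv2.INTER_CUBIC))
q=np.load("pics/top0.npz")
print(pix("top0",[[369,229],[350,250]]),pix("top0",[[369,229]],.112),pix("top0",[[298,178],[388,163],[415,257],[322,275]],.1))
h=cv2.cvtColor(q["p"],cv2.COLOR_RGB2HSV); m=((h[...,0]>25)&(h[...,0]<45)&(h[...,1]>120)).astype(np.uint8)
m[:150]=0;m[290:]=0;m[:,:290]=0;m[:,420:]=0
r=cv2.minAreaRect(cv2.findNonZero(m)); w=pix("top0",cv2.boxPoints(r),.112);print(r,w)
E
```

```text
[[ 0.53961289 -0.15073859  0.11595797]
 [ 0.4924632  -0.11271143  0.07613565]] [[ 0.53976785 -0.15136531  0.112     ]] [[ 0.65720531  0.00805564  0.1       ]
 [ 0.69178937 -0.19834138  0.1       ]
 [ 0.47699934 -0.25642357  0.1       ]
 [ 0.43576699 -0.04608252  0.1       ]]
((360.73529052734375, 230.44119262695312), (46.324302673339844, 28.861738204956055), 75.96376037597656) [[ 0.57931097 -0.08895601  0.112     ]
 [ 0.59523873 -0.15221078  0.112     ]
 [ 0.49394174 -0.17631541  0.112     ]
 [ 0.47809861 -0.11346711  0.112     ]]
```

View pics/crop0.png

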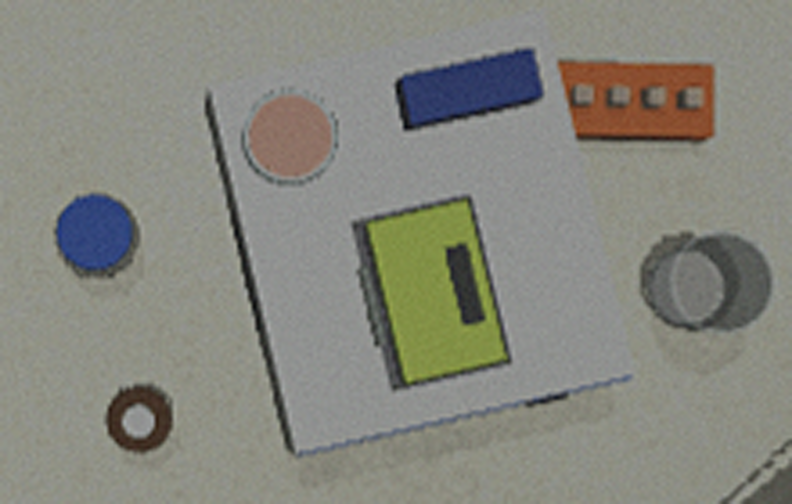

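```bash
cat >> h.py <<'E'
yaw=np.radians(13.5)
xc=np.array([np.cos(yaw),np.sin(yaw),0]); yc=np.array([-np.sin(yaw),np.cos(yaw),0])
def ori(s): 
    y=s*xc; z=np.array([0,0,-1.]); return np.c_[np.cross(y,z),y,z]
E
python3 - <<'E'
from h import *
print(np.array(robot.camera_info("wrist")["T_tool_cam"]).round(3))
s0=np.array([.5397,-.1513,0])
for s in (1,-1):
    for off,z in ((0,.105),(-.07,.25),(.14,.15)):
        q=robot.ik((s0+off*yc+[0,0,z]).tolist(),ori(s).tolist()); print(s,off,z,None if q is None else np.round(q,1))
print(pix("top0",[[320.5,188]],.114),pix("top0",[[240+470/3.6,150+88/3.6]],.132))
robot.move_gripper(0.0)
E
```

```text
[[ 0.002 -0.951 -0.308  0.085]
 [ 1.     0.002  0.     0.001]
 [ 0.001 -0.308  0.951 -0.157]
 [ 0.     0.     0.     1.   ]]
1 0 0.105 [   4.4   16.2  -23.1    0.   -50.7 -170.9]
1 -0.07 0.25 [  -2.8   12.5   -7.4    0.   -70.1 -163.7]
1 0.14 0.15 [ 20.5   8.6 -26.4   0.  -55.  173. ]
-1 0 0.105 [  4.4  16.2 -23.1   0.  -50.7   9.1]
-1 -0.07 0.25 [ -2.8  12.5  -7.4   0.  -70.1  16.3]
-1 0.14 0.15 [ 20.5   8.6 -26.4   0.  -55.   -7. ]
[[ 0.63246171 -0.04249969  0.114     ]] [[ 0.66082132 -0.15295513  0.132     ]]
```

```bash
python3 - <<'E'
from h import *
s0=np.array([.5397,-.1513,0])
robot.goto((s0+[0,0,.20]).tolist(),ori(-1).tolist())
grab("wrist","w1"); print(robot.read_t(),robot.read_position(),robot.read_force())
E
```

```text
3.4583 [ 0.53960257 -0.15211128  0.1999822 ] [-0.6876369  -0.57945078 -0.70285626]
```

View pics/w1.png

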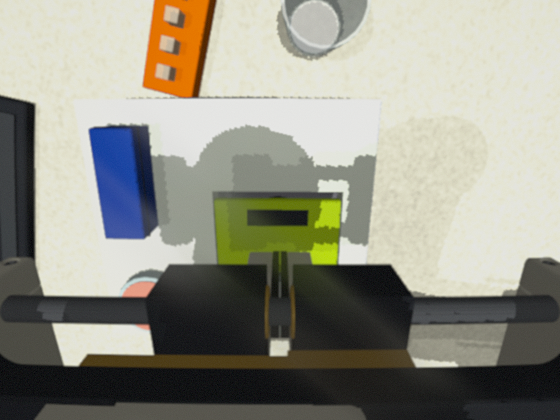

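Wrist view: the strip spans about (247,210)-(308,225), and the flap's free edge runs from (213,196) to (342,194). Only the shut fingers are above the flap.

```bash
python3 - <<'E'
from h import *
w=pix("w1",[[277.5,217.5],[247,217.5],[308,217.5],[215,197],[341,197]],.112); print(w, pix("w1",[[277,217],[230,240]]))
for a,b in((1,2),(3,4)):
    d=w[a]-w[b]; print(np.degrees(np.arctan2(d[1],d[0])),np.linalg.norm(d))
E
```

```text
[[ 0.539458   -0.14951152  0.112     ]
 [ 0.56372481 -0.14368358  0.112     ]
 [ 0.51519031 -0.15533516  0.112     ]
 [ 0.5922533  -0.15473579  0.112     ]
 [ 0.49395026 -0.17833722  0.112     ]] [[ 0.5399474  -0.14979847  0.111886  ]
 [ 0.57362542 -0.12021897  0.11076695]]
13.49941164784008 0.04991349640792675
13.500522588199045 0.10109656722491
```

```bash
cat >> h.py <<'E'
S=np.array([.5396,-.1503,0]); H=S+.053*yc; H[2]=.106; R=H-.042*yc
def line(p,speed=.1): robot.servo_line(np.asarray(p).tolist(),speed=speed)
def press(p,z0,zmin,fmax):
    z=z0; f0=robot.read_force()[2]
    while z>zmin:
        z-=.001; line([p[0],p[1],z],.03); f=robot.read_force()[2]-f0
        print(f"{z:.3f}/{robot.read_position()[2]:.4f}:{f:.1f}",end=" ")
        if f>fmax: break
    print("t",robot.read_t())
E
python3 - <<'E'
from h import *
line(S+[0,0,.117]); 
press(S,.114,.102,12)
line(S-.07*yc+[0,0,.19],.3)
robot.dwell(2.0)
grab("wrist","w2"); grab("side","s2"); print(robot.read_t(),robot.read_force())
p=cv2.imread("pics/s2.png")[80:260,220:420]
a=cv2.resize(p,(400,360)); b=cv2.resize(cv2.imread("pics/w2.png"),(400,300))
c=np.zeros((360,800,3),np.uint8);c[:,:400]=a;c[:300,400:]=b;cv2.imwrite("pics/c2.png",c)
E
```

```text
0.113/0.1131:-0.1 0.112/0.1124:2.8 0.111/0.1112:1.8 0.110/0.1101:3.7 0.109/0.1091:3.9 0.108/0.1080:3.0 0.107/0.1075:7.2 0.106/0.1073:13.6 t 6.475
9.0917 [0.1078053  0.38260221 0.15197718]
```

View pics/c2.png

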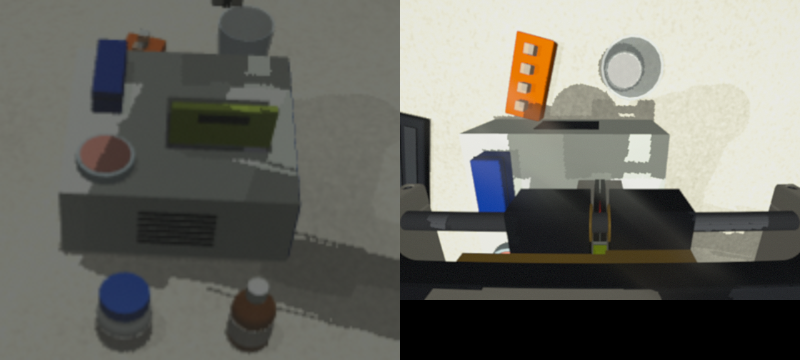

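The flap stands open in the side view. Next is the reset button.

```bash
python3 - <<'E'
from h import *
P=R-.003*yc; P[2]=0
line(P+[0,0,.19],.2); line(P+[0,0,.101],.1)
press(P,.099,.0885,13)
robot.dwell(.2); print(robot.read_force(),robot.read_position())
line(P-.005*yc+[0,0,.20],.2)
grab("side","s3"); print(robot.read_t())
E
```

```text
0.098/0.0982:-0.5 0.097/0.0972:-1.0 0.096/0.0961:0.2 0.095/0.0951:1.0 0.094/0.0941:1.4 0.093/0.0931:2.2 0.092/0.0921:2.1 0.091/0.0913:4.9 0.090/0.0911:11.1 0.089/0.0909:20.2 t 13.175
[-5.01269171  4.20064945 20.45595851] [ 0.53807155 -0.14257439  0.09094136]
14.1333
```

The button bottomed out at 6 mm of travel, with the force rising sharply to 20 N. Next I'll swing the flap shut from its outer side.

```bash
python3 - <<'E'
from h import *
def at(u,w): return H+u*yc+[0,0,w]
line(at(.055,.10),.2); line(at(.055,.046),.15)
line(at(.034,.046),.1)
line(at(.0155,.048),.05)
for t in range(75,-1,-15):
    th=np.radians(t); r=.048+.0145*(1-t/90)
    c=r*np.array([-np.cos(th),np.sin(th)])+.006*np.array([np.sin(th),np.cos(th)])
    line(at(c[0]+.0095,c[1]+(.002 if t==0 else 0)),.06); print(t,np.round(robot.read_force(),1),np.round(robot.read_position(),4))
press(S,robot.read_position()[2],.1025,16)
robot.dwell(.3)
line(S+[0,0,.20],.15); robot.dwell(1.5)
grab("side","s4"); print(robot.read_t(),robot.read_force())
p=cv2.imread("pics/s4.png")[80:260,220:420]; cv2.imwrite("pics/c4.png",cv2.resize(p,(600,540)))
E
```

```text
75 [-0.5  0.9  1.5] [ 0.5266 -0.097   0.1562]
60 [-0.7  1.4 -0. ] [ 0.5299 -0.1104  0.1546]
45 [-0.6  2.   0.3] [ 0.5333 -0.1236  0.1493]
30 [-0.5  3.   0.8] [ 0.5361 -0.1354  0.14  ]
15 [0.7 1.2 2. ] [ 0.5382 -0.1448  0.127 ]
0 [0.2 0.4 1.8] [ 0.5394 -0.1506  0.1136]
0.113/0.1126:0.4 0.112/0.1117:1.3 0.111/0.1106:1.6 0.110/0.1096:0.7 0.109/0.1085:1.4 0.108/0.1077:2.0 0.107/0.1074:9.1 0.106/0.1072:15.5 0.105/0.1071:23.2 t 20.8167
23.45 [-0.01927956 -0.88137431  1.41350178]
```

View pics/c4.png

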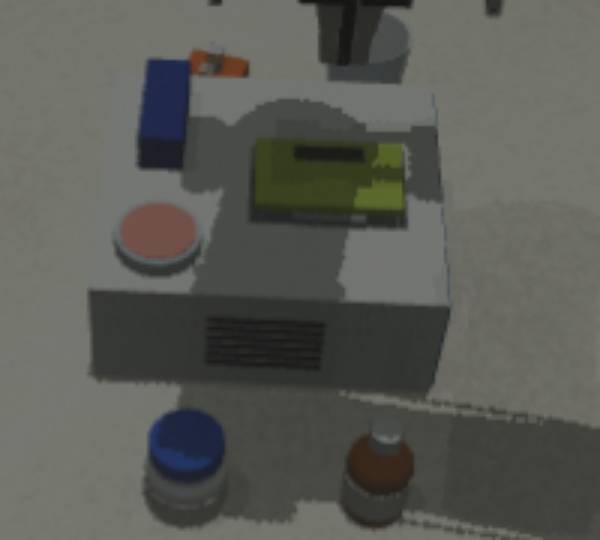

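The crop shows the flap level, with its strip at about (330,153). I'll confirm its height and check for displaced objects before handing in.

```bash
python3 - <<'E'
from h import *
grab("wrist","w5"); print(pix("w5",[[277,217],[230,240],[320,205]])[:,2])
a=np.load("pics/side0.npz")["d"];b=np.load("pics/s4.npz")["d"]
for n,(u,v) in dict(petri=(273,158),box=(275,115),jar=(282,228),bottle=(346,236),flap=(345,145),rack=(292,101)).items():
    print(n,np.median(abs(a-b)[v-3:v+4,u-3:u+4]))
line(S+[0,0,.26],.15)
robot.job_done(); print(robot.read_t())
E
```

```text
[0.11183882 0.11066717 0.11140054]
petri 0.0013125539
box 0.0015895367
jar 0.0016007423
bottle 0.0017166734
flap 0.0017365813
rack 0.002038002
the job is handed in; nothing more can be done
the job is handed in; nothing more can be done
```

The lamp reset is done and handed in about 24 s into the 56 s limit. The flap is latched shut, and the robot is clear of everything.

1. **Opened:** I pressed the flap's strip to its stop with the shut fingers (about 13 N). It popped open by itself, and the side view confirmed it.
2. **Reset:** I pushed the red button down until it bottomed out, with the fingertips at z = 91 mm. That is the full 6 mm of travel, at about 20 N.
3. **Closed:** I swung the flap over from its outer side and pressed its edge to the stop (about 23 N), then let go.

**Final checks:** About 2 s after release the flap lay level, 111–112 mm above the bench against 112 mm expected. Side-camera depth at the petri dish, slide box, jar, bottle and rack was within about 2 mm of the start, which is no more than camera noise. I checked the beaker only by eye in the pictures. No check failed or disagreed.

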